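# Stop the jar mill and hold its guard gate open

### The job

The glaze jar mill has finished its run: press its mushroom-headed stop button fully down and let it spring back up, leaving the small start button behind it alone. Then free its wire guard gate: first pinch the two finger tabs of the slide bolt together so that the bolt is drawn right back (it stays back), then squeeze the trigger bar fully towards the pull bar of the gate handle and, keeping hold of the handle, swing the gate past its half-open detent until it is wide open, at or close to its stop. Finish while still gripping the handle and holding the gate there against its closing spring, so that a workmate can lift the jar out, and do not disturb the pots and tools on the bench.

Things in the scene. Friction and masses are not known exactly. Their poses are not given: they have to be found in the camera images.
- mill: jar mill, fixed: grey roller bed 270 x 290 mm, white porcelain jar lying in a wire cage (top 270 mm above the bench), grey motor housing 125 mm wide, 220 mm high beside it. Origin: on the bench under the middle of the bed. -x points out of its front (gate side), +y along the front from the latch post to the hinge and on to the motor housing, z up
- stop_button_top (a point): middle of the top of the stop button: black mushroom head 42 mm across on top of the motor housing, top 259 mm above the bench when up. It is pressed straight down
- stop_button (a joint): travel of the stop button in m: 0 up, 0.008 fully down; the spring needs 2 N to start and 6 N fully down, and brings it back up
- start_button (a joint): travel of the small start button (17 mm across, in a round collar, its top 241 mm above the bench, 85 mm behind the stop button towards the back of the mill): 0 up, 0.005 down. Not to be pressed
- gate_angle (a joint): angle of the wire gate, rad: 0 shut; grows as its free end swings out of the mill's front (clockwise from above); 1.40 at its stop. 230 mm wide, 100 to 265 mm above the bench, 0.6 to 1.3 kg. Spring closes it: 0.1 N m shut, 0.45 at the stop. Spring-plunger detent between 0.55 and 0.85 takes about 1 N m to pass; let go beyond it, the gate falls back to rest at about 0.85
- gate_hinge (a point): point on the gate's vertical hinge axis, 240 mm above the bench (the height at which the tabs and the handle are gripped). It belongs to the mill and does not move when the gate swings
- bolt_fixed_tab (a point): fixed finger tab of the slide bolt, point to pinch: 240 mm above the bench, 50 mm in front of the gate's middle plane, 65 mm from the hinge axis along the gate. Steel plate 10 mm thick along the gate, 215 to 265 mm above the bench, standing out 64 mm from that plane. Axes turn with the gate: y along it to the hinge, -x out of its front
- slide_bolt (a joint): draw of the slide bolt, m, along the gate's +y: 0 shut, 0.020 right back; frees the gate from 0.013. Its moving tab is a plate like the fixed one, on its -y side (away from the hinge), middles 40 mm apart when shut, 20 mm when drawn: 50 mm over the outsides, 30 mm when pinched home. About 4 N of friction, no spring: stays where left
- handle_grip (a point): pull bar of the gate handle: fixed upright steel bar, 12 mm diameter, 177 to 262 mm above the bench, 50 mm in front of the gate's middle plane, 165 mm from the hinge axis along the gate. This point is on its axis, 240 mm above the bench: grip here. Axes turn with the gate: y along it to the hinge, -x out of its front (the mill's axes when shut).
- trigger_travel (a joint): travel of the trigger bar, m, along the gate's +y: 0 out, 0.018 fully squeezed; frees the gate from 0.012. A bar like the pull bar, on its -y side (away from the hinge), axes 36 mm apart when out, 18 mm squeezed: 48 mm over the outsides, 30 mm squeezed. Spring 3.6 N to start, 9 N fully squeezed, returns when let go; may be let out once the gate is 0.1 rad open
- trigger: the trigger bar (see its travel). Origin on its axis, 240 mm above the bench; axes as those of the gate
- tape_roll: cardboard tape roll, diameter 96 mm, 48 mm high, in front of the mill; origin at the middle of its underside
- small_pot: terracotta pot, 80 mm across, 62 mm high, in front of the mill; origin at the middle of its underside
- slip_bottle: clear squeeze bottle, 60 mm across, 150 mm high, before the motor housing; origin at the middle of its underside
- green_vase: green vase, 72 mm across, 108 mm high, on the right of the bench; origin at the middle of its underside
- fluted_bowl: white bowl, 140 mm across, 68 mm high, on the right of the bench; origin at the middle of its underside
- slip_brush: brush lying on the right of the bench, about 200 mm long; origin near its middle
- wood_rib: flat wooden rib tool, 110 x 45 x 7 mm, on the right of the bench; origin at the middle of its underside

How it is judged:
By the outcome, as a careful person would: the job done as asked, in the order asked, and still so for the second after the job is handed in, while the arm keeps its last pose, push and grip.
It also fails if it takes over 51 s, if anything falls off the work surface, if the arm or the gripper's body presses on something with over 40 N, if the wrist force passes 120 N, or if a joint passes its speed limit or range.

### The arm

A 7-joint arm with a two-finger parallel gripper is mounted at the origin on the work surface. World frame = base frame: x ahead of the robot, y to its left, z up, the work surface at z = 0. Lengths are in m, angles in rad, forces in N, time in s.
With the tool pointing down it reaches from about 0.425 to 0.925 m from the base axis. Payload 6.8 kg.
Tool frame: the origin (TCP) lies on the front face of the gripper's body, between the roots of the fingers; the fingertips stand 73 mm ahead of it and the grasp point (between the pads) lies 54 mm ahead of it (env.nose_length is the distance from the TCP to the fingertips, in m); z points along the fingers, y is the line along which they close (so a half turn about z gives the same grasp; the last joint's range is limited). The gripper opens to 85 mm and grips with 20 to 120 N. Pads are 22 mm wide; open, the fingers measure 114 mm over their backs; the gripper's body (76 mm by 85 mm) begins 54 mm behind the grasp point. The pads swing forward as they close: fully open they stand 13 mm farther back than shut.
Start: joints at [-0.108, 0.477, 0.022, 1.555, -0.011, 1.109, -0.083], TCP at [0.675, 0, 0.304] pointing down, gripper open.
Joint ranges: [-2.96, 2.96], [-0.34, 2.1], [-1.41, 1.46], [0.24, 2.44], [-1.37, 4.51], [0.17, 1.92], [-2.96, 2.96]. Speed limits (rad/s): [2.39, 2.39, 3.14, 3.14, 3.14, 3.14, 3.14].

### API

Orientations are given as a unit quaternion [w, x, y, z].
In Python, from cell import env, kin, camera, calibration, job gives the robot as it stands. The module is installed in compiled form; this text tells all that it offers. Calls block until the motion is done:
- env.reach(position, orientation): joint-space move of the TCP to a pose.
- env.movel(position, velocity=0.15, rot=None, stop_force=None): straight line of the TCP; rot=None keeps the orientation; velocity is the mean speed in m/s. With stop_force (N) it stops when the force on the tool has changed by that much, and returns True; else False.
- env.goto_joints(angles): joint-space move.
- env.grip(opening, f_grip=None): finger opening in m; f_grip is the grip in N (None keeps the last); returns when the fingers have stopped.
- env.dwell(seconds).
- kin.inverse_kinematics(position, orientation): joint angles nearest the present ones, or None.
- env.get_state(): the state.
- camera(name): name is "scene" or "side" or "wrist"; returns (picture, depth): 420x560x3 uint8, blue, green, red; 420x560 float32, m along the optical axis (not along the pixel's ray), 0 where there is no reading.
- calibration(name): a dict with "fx", "fy", "cx", "cy" (pixels), "rvec" (rotation vector, rad) and "tvec" (3), from world to camera coordinates, as OpenCV has them. Camera axes: x right, y down, z forward; pixel columns grow to the right and rows downward; lengths in m; the calibration is good to about 2 mm. A picture is of the moment at which its call begins: read the wrist's pose just before it. calibration takes no time and is no camera call; for the wrist camera it gives the pose at the moment of the call.
A pose or a line that the arm cannot do raises env.PlanningError and nothing moves.
- job.job_done(): hands the job in; it is judged then, once.
The state is a dict: "time": time; "qpos": joint angles; "joint_velocities": joint speeds; "joint_torque": joint torques, N m; "tcp_pos": TCP position; "orientation": TCP orientation; "force": force on the tool from outside, world axes, zero at the start; "torque": the same for the moment, N m; "opening": finger opening in m; "gripper_force": force on a finger pad.
Only numpy, scipy, OpenCV 4.12 (cv2) and the standard library are available. Lean on these libraries where they do the work, as an engineer would, in place of code of your own. Each camera call takes 0.05 s, during which the arm holds its last target. There are 200 camera calls.

## Working session

There is one attempt and no reset: what is moved stays moved. The work goes in short steps, each a Python script; the robot and the scene stay as the last script left them, time stands still between calls to the robot, and variables do not carry over. Pictures are saved under pics/ and viewed, at most 10 in all, crops included, and the job is handed in when it is done.

```bash
mkdir -p pics; ls; cat > h.py <<'E'
import numpy as np, cv2
from cell import env, kin, camera, calibration, job
def snap(n,fn):
    c=calibration(n); im,d=camera(n); np.savez('pics/'+fn+'.npz',im=im,d=d,**{k:np.array(v) for k,v in c.items()}); cv2.imwrite('pics/'+fn+'.png',im)
def w(fn,u,v,win=1):
    z=np.load('pics/'+fn+'.npz'); d=z['d'][v-win:v+win+1,u-win:u+win+1]; d=d[d>0]
    if len(d)==0: return None
    d=np.median(d)
    R=cv2.Rodrigues(z['rvec'])[0]; p=np.array([(u-z['cx'])/z['fx'],(v-z['cy'])/z['fy'],1])*d
    return R.T@(p-z['tvec'].ravel())
def cloud(fn):
    z=np.load('pics/'+fn+'.npz'); d=z['d']; v,u=np.mgrid[:d.shape[0],:d.shape[1]]
    P=np.stack([(u-z['cx'])/z['fx']*d,(v-z['cy'])/z['fy']*d,d],-1)
    R=cv2.Rodrigues(z['rvec'])[0]; P=(P-z['tvec'].ravel())@R; P[d==0]=np.nan
    return P
E
python3 - <<'E'
from h import *
for n in('scene','side','wrist'):
    snap(n,n+'0'); c=calibration(n); R=cv2.Rodrigues(np.array(c['rvec']))[0]; print(n,-R.T@np.array(c['tvec']).ravel(),R[2],c['fx'])
a=cv2.imread('pics/scene0.png')
s=env.get_state();print(s['time'],s['tcp_pos'],s['orientation'],env.nose_length)
E
```

```text
pics
scene [ 1.10741007 -0.01473019  1.06383916] [-0.51649923 -0.03907433 -0.85539567] 390.273066757743
side [ 0.50644309 -1.17224896  1.44840525] [ 0.02320752  0.65483092 -0.75541901] 536.9001688518197
wrist [0.67609749 0.07381638 0.37261592] [-0.00161949 -0.28623305 -0.95815866] 362.53214895409366
0.15 [ 6.74627582e-01 -7.71233179e-05  3.03107124e-01] [-4.81867973e-04  7.07126016e-01  7.07087137e-01 -5.88548812e-04] 0.0726
```

View pics/scene0.png

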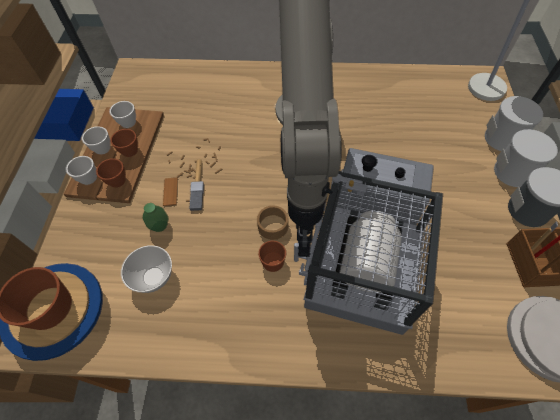

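View pics/side0.png

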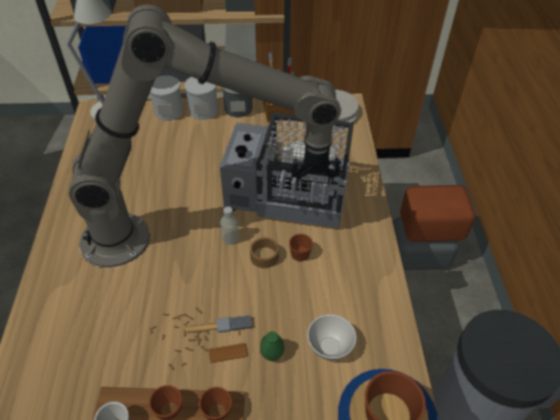

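Scene: the stop button is at about (369,162), the start button at (400,172), and the gate runs along the cage's left side. The arm hides the handle, so I'll locate the button and move up for a clear view.

```bash
python3 - <<'E'
from h import *
for p in [(369,160),(369,162),(400,172),(350,160),(425,165),(410,185),(437,185),(325,180),(440,215),(310,280),(425,325)]: print(p,w('scene0',*p))
print(w('side0',241,150),w('side0',247,138))
s=env.get_state()
env.reach([0.56,0.0,0.45],s['orientation'])
snap('wrist','wrist1');snap('scene','scene1');snap('side','side1')
a=cv2.imread('pics/scene1.png')[130:330,270:470]; cv2.imwrite('pics/c1.png',cv2.resize(a,(600,600),interpolation=2))
E
```

```text
(369, 160) [0.44902427 0.16650383 0.2606918 ]
(369, 162) [0.45450651 0.16641722 0.25923581]
(400, 172) [0.47061924 0.24898254 0.24203427]
(350, 160) [0.41871176 0.12352443 0.22113541]
(425, 165) [0.42721961 0.32582315 0.22043117]
(410, 185) [0.49796269 0.27656865 0.22352644]
(437, 185) [0.33315242 0.44228964 0.00144055]
(325, 180) [0.70231236 0.03083565 0.51151127]
(440, 215) [0.61625992 0.32028374 0.27090437]
(310, 280) [0.77322872 0.0193237  0.2217283 ]
(425, 325) [7.99922138e-01 3.40325111e-01 6.09705482e-04]
[0.44726644 0.15618246 0.2590152 ] [0.46650971 0.2406965  0.23740027]
```

View pics/wrist1.png

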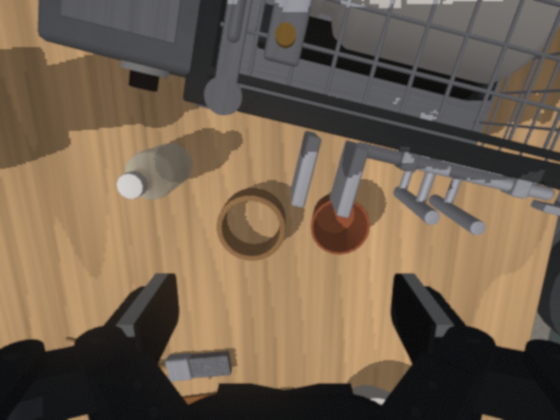

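View pics/c1.png

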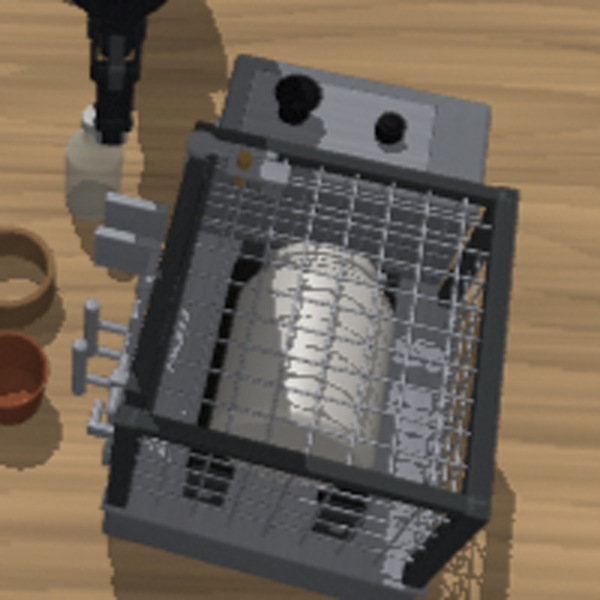

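Wrist view: tab tops run (310,137)–(298,205) and (350,145)–(343,213), and bar tops are at (434,219) and (480,230). The enlarged scene crop shows the same parts unobstructed, with tabs at about (135,210) and (130,250) and bars at (92,310) and (80,350). Next I'll turn these into positions using both views.

```bash
python3 - <<'E'
from h import *
np.set_printoptions(precision=4,suppress=True)
for fn in('wrist1','scene1'):
    P=cloud(fn)
    m=(P[...,2]>0.226)&(P[...,2]<0.268)&(P[...,0]>0.5)&(P[...,0]<0.82)&(P[...,1]<0.16)&(P[...,1]>-0.05)
    n,l,st,c=cv2.connectedComponentsWithStats(m.astype(np.uint8),connectivity=8)
    for i in range(1,n):
        if st[i,4]<12: continue
        q=P[l==i]; print(fn,st[i],q.mean(0),q.min(0),q.max(0))
P=cloud('scene1')
for lo,hi,nm in((.252,.266,'stop'),(.234,.246,'start')):
    m=(P[...,2]>lo)&(P[...,2]<hi)&(P[...,0]>.4)&(P[...,0]<.51)&(P[...,1]>.12)&(P[...,1]<.28)
    q=P[m];print(nm,len(q),q.mean(0),q.min(0),q.max(0), (q.min(0)+q.max(0))/2)
for p in [(310,137),(304,170),(298,203),(350,146),(347,175),(344,210),(432,217),(478,229),(428,212),(472,224)]: print(p,w('wrist1',*p))
for q in [(140,203),(112,200),(158,208),(135,233),(100,232),(155,242),(92,306),(80,346)]:
    u,v=round(270+q[0]/3),round(130+q[1]/3); print(q,w('scene1',u,v,0))
E
```

```text
wrist1 [211   0  17  67 251] [0.5191 0.1172 0.2629] [0.5127 0.0973 0.2268] [0.5238 0.1446 0.268 ]
wrist1 [247   0  21  76 392] [0.5431 0.1148 0.2646] [0.5371 0.0917 0.2612] [0.55   0.1355 0.2669]
wrist1 [  302     0   258   150 12120] [0.6823 0.1156 0.2494] [0.5724 0.0391 0.226 ] [0.7746 0.1443 0.2676]
wrist1 [286  66   8  20  77] [0.5644 0.0915 0.2646] [0.5621 0.0855 0.2628] [0.5667 0.0972 0.2664]
wrist1 [  237    88   323   137 13130] [0.6491 0.0386 0.2608] [ 0.529  -0.0131  0.226 ] [0.7701 0.0838 0.2676]
wrist1 [199 104  10   5  17] [0.5027 0.0719 0.2445] [0.5002 0.0706 0.2382] [0.5057 0.0735 0.2678]
wrist1 [ 291  132   30   76 1267] [0.5755 0.0288 0.2603] [0.5658 0.0013 0.2261] [0.5859 0.053  0.2665]
wrist1 [531 191  29  25 325] [0.7578 0.0003 0.2569] [ 0.7504 -0.0074  0.2457] [0.7725 0.009  0.2642]
wrist1 [450 208  36  27 537] [ 0.703  -0.014   0.2497] [ 0.6993 -0.0208  0.2261] [ 0.7113 -0.0093  0.2632]
scene1 [ 298  180   79  112 1673] [0.6644 0.0385 0.2568] [ 0.5046 -0.0122  0.226 ] [0.8044 0.1591 0.268 ]
scene1 [363 182   6   3  13] [0.5253 0.1526 0.2636] [0.5226 0.1465 0.259
[... 665 characters left out ...]
.4488 0.1578 0.234 ] [0.4787 0.2639 0.2456] [0.4638 0.2108 0.2398]
(310, 137) [0.5787 0.0516 0.264 ]
(304, 170) [0.5748 0.0287 0.2646]
(298, 203) [0.5708 0.0046 0.2647]
(350, 146) [0.61   0.0433 0.2445]
(347, 175) [0.6059 0.0246 0.2618]
(344, 210) [ 0.6045 -0.0008  0.2644]
(432, 217) [ 0.6705 -0.007   0.2615]
(478, 229) [ 0.7059 -0.0164  0.2617]
(428, 212) [ 0.6676 -0.0035  0.2602]
(472, 224) [ 0.7013 -0.0127  0.2608]
(140, 203) [0.5766 0.0314 0.2649]
(112, 200) [0.5747 0.0069 0.2648]
(158, 208) [0.5791 0.046  0.2651]
(135, 233) [0.6063 0.0267 0.2658]
(100, 232) [ 0.6037 -0.0022  0.2641]
(155, 242) [0.6134 0.0436 0.2646]
(92, 306) [ 0.6735 -0.0051  0.2658]
(80, 346) [ 0.7055 -0.0133  0.2618]
```

```bash
cat >> h.py <<'E'
from scipy.spatial.transform import Rotation as Rn
YAW=np.radians(77.3)   # mill x axis in world
HANDLE=np.array([0.6705,-0.0060])
def setm(yaw): 
    return np.array([np.cos(yaw),np.sin(yaw)]),np.array([-np.sin(yaw),np.cos(yaw)])
MX,MY=setm(YAW)
HINGE=HANDLE+.165*MY+.05*MX
def pt(a,out=.05,th=0.):
    mx,my=setm(YAW-th); return HINGE-a*my-out*mx
def quat(th=0.,flip=0):
    mx,my=setm(YAW-th); y=np.r_[-my,0]; z=np.array([0,0,-1.]); 
    if flip: y=-y
    x=np.cross(y,z); q=Rn.from_matrix(np.c_[x,y,z]).as_quat(); return [q[3],q[0],q[1],q[2]]
E
python3 - <<'E'
from h import *
np.set_printoptions(precision=4,suppress=True)
print('hinge',HINGE,'disc',w('wrist1',222,95), 'bottle',w('wrist1',130,185),'tape',w('wrist1',252,195))
P=cloud('scene1'); 
# motor housing top: corners
m=(abs(P[...,2]-.22)<.004)&(P[...,0]>.36)&(P[...,0]<.53)&(P[...,1]>.07)&(P[...,1]<.37)
r=cv2.minAreaRect(P[m][:,:2].astype(np.float32)); print('housing',r)
m=(P[...,2]>.262)&(P[...,2]<.276)&(P[...,0]>.5)&(P[...,1]>.05)
r=cv2.minAreaRect(P[m][:,:2].astype(np.float32)); print('cage',r)
# start button, dark
q=P[(abs(P[...,2]-.241)<.004)&(P[...,0]>.43)&(P[...,1]>.22)&(P[...,1]<.28)&(P[...,0]<.5)]; print('start',len(q),(q.min(0)+q.max(0))/2,np.median(q,0))
q0=np.array(env.get_state()['qpos']); print(env.get_state()['time'],q0, quat())
for flip in(0,1):
  for p,th in((pt(.075),0),(pt(.174),0),(pt(.174,th=.7),.7),(pt(.174,th=1.38),1.38)):
    print(flip,p,th,kin.inverse_kinematics([*p,.292],quat(th,flip)))
E
```

```text
hinge [0.5205 0.0791] disc [0.5212 0.079  0.2755] bottle [ 0.4002 -0.0074  0.1499] tape [ 0.5169 -0.0442  0.0456]
housing ((0.4627137780189514, 0.2210972011089325), (0.23376159369945526, 0.13609562814235687), 76.86361694335938)
cage ((0.6629225015640259, 0.17198708653450012), (0.2743091881275177, 0.28866708278656006), 77.26634979248047)
start 59 [0.4649 0.2516 0.2409] [0.4666 0.2499 0.2402]
1.0667 [-0.1296  0.1858  0.0214  1.6365 -0.004   1.3245 -0.1075] [np.float64(0.0), np.float64(0.7809757372520728), np.float64(0.6245613643378697), np.float64(0.0)]
0 [0.5827 0.0138] 0 [-0.1545  0.3376  0.0299  1.7964 -0.0117  1.0078 -0.3416]
0 [ 0.6793 -0.008 ] 0 [-0.1212  0.4941  0.059   1.5584 -0.0315  1.09   -0.2763]
0 [ 0.5859 -0.0898] 0.7 [-0.0797  0.3544  0.1615  1.7805 -0.0659  1.0119 -0.8148]
0 [ 0.4652 -0.0933] 1.38 [-0.128   0.156   0.2168  2.045  -0.0413  0.9446 -1.4912]
1 [0.5827 0.0138] 0 [ 0.153   0.3629 -0.3592  1.7748  0.1461  1.03    2.6598]
1 [ 0.6793 -0.008 ] 0 [ 0.1857  0.5241 -0.3854  1.5338  0.21    1.1248  2.6762]
1 [ 0.5859 -0.0898] 0.7 [ 0.2085  0.3638 -0.2062  1.76    0.0853  1.0264  2.1912]
1 [ 0.4652 -0.0933] 1.38 [ 0.1259  0.1629 -0.0662  2.0293  0.0132  0.9498  1.5929]
```

Everything agrees: the disc sits on the computed hinge, the cage yaw is 77.3°, and stop to start is 85 mm. Pressing the stop button.

```bash
python3 - <<'E'
from h import *
np.set_printoptions(precision=4,suppress=True)
def S(t):
    s=env.get_state(); print(t,round(s['time'],2),np.array(s['tcp_pos']),np.array(s['force']),round(s['opening'],4),s['gripper_force'])
env.grip(0.0)
q=quat(); p=[.447,.169]
env.reach([*p,.375],q); S('above')
env.movel([*p,.340],.1); S('near')
print(env.movel([*p,.314],.02,stop_force=14)); S('down')
env.dwell(.1); S('held')
env.movel([*p,.375],.1); S('up')
snap('scene','scene2'); P=cloud('scene2')
E
```

```text
above 2.71 [0.448  0.1682 0.3756] [-0.3784  0.2198 -0.047 ] -0.0001 0.0
near 3.21 [0.4476 0.1685 0.3402] [-0.1632  0.5842  0.2353] -0.0001 0.0
True
down 4.08 [0.4471 0.1691 0.3234] [-1.9428 -0.5606  7.1156] 0.0 3.71698657014349
held 4.18 [0.4471 0.1691 0.3234] [-2.2691 -1.2616  8.4069] 0.0002 3.90611640033967
up 4.86 [0.4467 0.1688 0.3743] [-0.5124 -0.2691  0.1408] 0.0001 0.0
```

The press held at 8.4 N, above the 6 N full-travel force, with 8.2 mm of travel. Next, the bolt.

```bash
cat >> h.py <<'E'
def S(t):
    s=env.get_state(); print(t,round(s['time'],2),np.round(s['tcp_pos'],4),np.round(s['force'],1),round(s['opening'],4),s['gripper_force'])
E
python3 - <<'E'
from h import *
q=quat()
env.reach([*pt(.077),.375],q); env.grip(.085,40); S('above')
print(env.movel([*pt(.077),.291],.1,stop_force=12)); S('in')
env.movel([*pt(.075),.291],.05)
env.grip(.024,40); S('pinched'); env.dwell(.2); S('')
snap('wrist','wrist3')
E
```

```text
above 6.53 [0.5847 0.0133 0.375 ] [0.4 0.1 0.1] 0.0851 0.0
False
in 7.53 [0.5851 0.0133 0.2917] [-0.3  0.3  0.6] 0.085 0.0
pinched 8.32 [0.5823 0.0141 0.2923] [-4.9  0.4 10.3] 0.0293 42.22458779811859
 8.53 [0.5822 0.0141 0.2923] [-5.6  0.8  9.9] 0.029 42.19715237617493
```

```bash
python3 - <<'E'
from h import *
q=quat()
env.grip(.085); S('open'); env.movel([*pt(.076),.375],.15)
env.movel([*pt(.174),.375],.2); S('above handle')
snap('wrist','wrist4'); snap('scene','scene4'); snap('side','side4')
for f in('wrist4','scene4'):
    P=cloud(f); d=P[...,:2]-HINGE; a=-(d@MY); o=-(d@MX)
    m=(abs(P[...,2]-.263)<.006)&(o>.035)&(o<.07)&(a>.03)&(a<.23); print(f,np.histogram(a[m],bins=np.arange(.03,.235,.005)))
E
```

```text
open 9.16 [0.5827 0.0138 0.2908] [0.5 0.6 1. ] 0.0848 0.0
above handle 10.51 [ 0.6785 -0.0078  0.3737] [-0.3  0.1  1.1] 0.085 0.0
wrist4 (array([  0,   0,   0,   0,   0,   0, 313, 534, 385,   0, 324, 516, 324,
         0,   0,   0,   0,   0,   0,   0,   0,   0,   0,   0,   0,   0,
       147, 199,  26,   0,   0,   0,   0, 133, 191,  48,   0,   0,   0,
         0]), array([0.03 , 0.035, 0.04 , 0.045, 0.05 , 0.055, 0.06 , 0.065, 0.07 ,
       0.075, 0.08 , 0.085, 0.09 , 0.095, 0.1  , 0.105, 0.11 , 0.115,
       0.12 , 0.125, 0.13 , 0.135, 0.14 , 0.145, 0.15 , 0.155, 0.16 ,
       0.165, 0.17 , 0.175, 0.18 , 0.185, 0.19 , 0.195, 0.2  , 0.205,
       0.21 , 0.215, 0.22 , 0.225, 0.23 ]))
scene4 (array([ 0,  0,  0,  0,  0,  0,  0,  0,  0,  0,  0,  2,  0,  0,  0,  0,  0,
        0,  0,  0,  0,  0,  0,  0,  0,  0,  0,  0,  0,  0,  0,  0,  0,  6,
       12,  3,  0,  0,  0,  0]), array([0.03 , 0.035, 0.04 , 0.045, 0.05 , 0.055, 0.06 , 0.065, 0.07 ,
       0.075, 0.08 , 0.085, 0.09 , 0.095, 0.1  , 0.105, 0.11 , 0.115,
       0.12 , 0.125, 0.13 , 0.135, 0.14 , 0.145, 0.15 , 0.155, 0.16 ,
       0.165, 0.17 , 0.175, 0.18 , 0.185, 0.19 , 0.195, 0.2  , 0.205,
       0.21 , 0.215, 0.22 , 0.225, 0.23 ]))
```

The moving tab is now 20 mm from the fixed one, so the bolt is fully drawn. Next I'll grip the handle and start the swing, watching force.

```bash
python3 - <<'E'
from h import *
A=.175
env.movel([*pt(A),.375],.1); env.grip(.080)
print(env.movel([*pt(A),.291],.1,stop_force=12)); S('in')
env.grip(.022,60); env.dwell(.2); S('gripped')
if env.get_state()['opening']<.0335:
  for th in np.arange(.1,.501,.1):
    env.movel([*pt(A,th=th),.291],.08,rot=quat(th)); S(round(th,2))
    if np.linalg.norm(env.get_state()['force'])>45: break
E
```

```text
False
in 12.12 [ 0.6807 -0.0082  0.2918] [0.9 0.2 0.4] 0.0799 0.0
gripped 12.85 [ 0.679  -0.0076  0.2939] [-11.5   1.6  17.2] 0.028 59.081026911735535
0.1 13.22 [ 0.6703 -0.0221  0.2939] [-7.   2.9 15.3] 0.0281 58.85801017284393
0.2 13.6 [ 0.6596 -0.0365  0.2939] [-5.   4.4 14.6] 0.0282 58.90251696109772
0.3 13.97 [ 0.6475 -0.0499  0.2939] [-3.9  4.  14.5] 0.0283 58.92776548862457
0.4 14.35 [ 0.6341 -0.062   0.294 ] [-3.5  3.2 13.3] 0.0283 58.94375681877136
0.5 14.72 [ 0.6195 -0.0727  0.2939] [-1.8  2.7 13.4] 0.0279 58.95034432411194
```

```bash
python3 - <<'E'
from h import *
A=.174
for th in [.6,.7,.8,.9,1.0,1.1,1.2,1.3,1.36]:
    env.movel([*pt(A,th=th),.292],.07,rot=quat(th)); S(round(th,2))
    if np.linalg.norm(env.get_state()['force'])>45: break
env.dwell(.3);S('hold')
d=np.array(env.get_state()['tcp_pos'])[:2]-HINGE
snap('scene','scene5');snap('side','side5');snap('wrist','wrist5')
a=cv2.imread('pics/scene5.png')[130:330,230:430];b=cv2.imread('pics/side5.png')[90:290,200:400]
cv2.imwrite('pics/c5.png',np.hstack([cv2.resize(x,(400,400),interpolation=2) for x in(a,b)]))
E
```

```text
0.6 15.14 [ 0.6038 -0.0818  0.294 ] [1.9 0.9 8.7] 0.0282 59.541022181510925
0.7 15.55 [ 0.5869 -0.0896  0.294 ] [ 1.8  1.6 10.2] 0.0281 60.62223672866821
0.8 15.96 [ 0.5692 -0.0957  0.2939] [-1.3  0.6 12.9] 0.0287 60.970444679260254
0.9 16.37 [ 0.5522 -0.0996  0.294 ] [ 1.1 -0.6 10.5] 0.0281 60.53831219673157
1.0 16.77 [ 0.5343 -0.1019  0.2939] [ 2.5 -0.4  9.9] 0.0285 60.497320890426636
1.1 17.18 [ 0.5162 -0.1024  0.2939] [ 1.2 -1.9  9.7] 0.0281 60.45959830284119
1.2 17.59 [ 0.4983 -0.1011  0.2939] [ 1.2 -2.9  9.8] 0.0282 60.42544484138489
1.3 18.0 [ 0.4805 -0.0981  0.2939] [ 1.7 -2.7 10.3] 0.0285 60.394654870033264
1.36 18.31 [ 0.47   -0.0953  0.2939] [ 0.3 -3.  11. ] 0.028 60.37218511104584
hold 18.61 [ 0.4702 -0.0954  0.2939] [ 0.4 -3.3 10.9] 0.0285 60.444104075431824
```

View pics/c5.png

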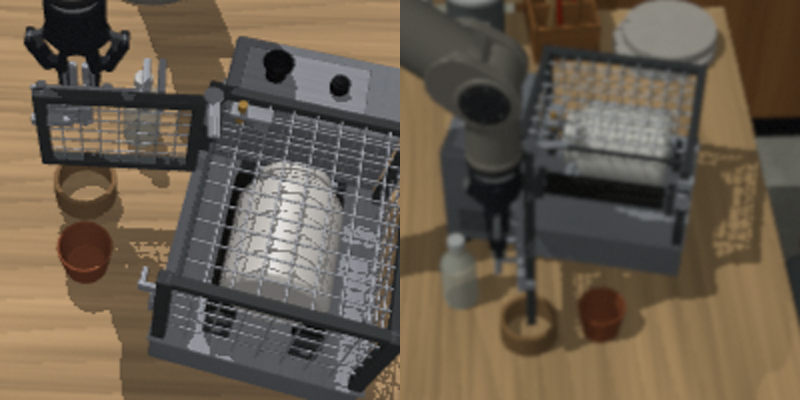

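The crop shows the gate wide open with the gripper on the handle, and the pot, tape roll and bottle undisturbed. I'll nudge it up to the stop and hand in.

```bash
python3 - <<'E'
from h import *
print(env.movel([*pt(.174,th=1.395),.292],.03,rot=quat(1.395),stop_force=12)); env.dwell(.3); S('end')
d=np.array(env.get_state()['tcp_pos'])[:2]-HINGE
th=(np.arctan2(*(pt(.174)-HINGE)[::-1])-np.arctan2(d[1],d[0])); print(th,np.hypot(*d))
job.job_done()
E
```

```text
False
end 19.42 [ 0.4642 -0.0936  0.2939] [ 0.3 -4.1 12. ] 0.0283 60.408486127853394
1.384878143695187 0.1815861816386281
the job is handed in; nothing more can be done
```

I pressed the stop button fully and it was released, drew the bolt right back, then squeezed the trigger and swung the gate to about 1.385 rad, just short of its 1.40 stop; I handed in at 19.4 s, still gripping the handle.

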